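# Find the released guide bar by feel and push it off the ledge into the return chute

## Robot

A 6-joint arm with a two-finger parallel gripper is mounted at the origin on a cart in front of the work surface, level with it; the furniture and walls round the work are solid. World frame = base frame: x ahead of the robot, y to its left, z up, the work surface at z = 0. Lengths are in m, angles in rad, forces in N, time in s.
With the tool pointing down it reaches from about 0.275 to 0.825 m from the base axis. Payload 4.9 kg.
Tool frame: the origin (TCP) lies on the centre line of the jaws, within the pads' length; the fingertips stand 19 mm ahead of it and the grasp point (between the pads) is the TCP (env.tcp_to_tips is the distance from the TCP to the fingertips, in m); z points along the fingers, y is the line along which they close (so a half turn about z gives the same grasp; the last joint's range is limited). The gripper opens to 85 mm and grips with 20 to 120 N. Pads are 22 mm wide; open, the fingers measure 114 mm over their backs; the gripper's body (76 mm by 85 mm) begins 54 mm behind the grasp point. The pads swing forward as they close: fully open they stand 13 mm farther back than shut.
Start: joints at [1.02, 0.326, -0.193, 1.052, 0, 1.437], TCP at [0.223, 0.503, 0.225] pointing down, gripper open.
Joint ranges: [-2.65, 2.65], [-0.97, 1.79], [-1.3, 1.35], [-1.93, 2.1], [-1.47, 1.37], [-3.14, 3.14]. Speed limits (rad/s): [2.57, 2.57, 3.14, 3.14, 3.14, 3.14].

## Interface

Orientations are given as a unit quaternion [x, y, z, w].
In Python, from cell import env gives the robot as it stands. The module is installed in compiled form; this text tells all that it offers.
- The arm moves only by the shell command python3 -m pendant 'ROWS' [FORCE]. ROWS is JSON, a list of rows, each an object with "delta_pos": the shift along the world's x, y, z in cm, a list of three; "rot": the turn, a rotation vector about the world's x, y, z in rad, a list of three; "claw": the closure, from 0 (fully open) to 1 (shut). A call has 1 to 12 rows; each row shifts and turns the commanded pose from where the row before left it; what a row does not reach is not made up. A row lasts 1/12 s, in which the tool goes at most 41.7 mm and 7.16 degrees, less where a joint would pass 70% of its speed; a pose out of reach is approached as far as the arm can. A call with a gripper value outside its range is refused whole. The fingers move at their own pace and stop on an object; FORCE is the grip in N (left out, the last holds). Time passes only in rows, so rows that do not move let the fingers close. It gives the time, the measured TCP pose, the force, the opening and the grip force at its end, in the units of the state.
- env.read_state(): the state, without advancing time (a new reading comes with each control period).
- env.grab_frame(name): name is "scene" or "top" or "wrist"; returns a dict with "pixels" (420x560x3 uint8, red, green, blue), "fx", "fy", "cx", "cy" (pixels), "distortion" ([k1, k2, p1, p2, k3] as OpenCV has them; the pictures are not rectified), "rvec" (rotation vector, rad) and "tvec" (3), from world to camera coordinates, as OpenCV has them; the wrist camera has in their place "T_tool_cam" (4x4, takes a point from camera to tool coordinates, whose origin is the TCP and whose axes are the flange's). Camera axes: x right, y down, z forward; pixel columns grow to the right and rows downward; lengths in m; the calibration is good to about 2 mm. A picture is of the moment at which its call begins: read the wrist's pose just before it. There is no depth.
- env.finish_job(): hands the job in; it is judged then, once.
Trained networks look in a picture, given as the dict that the camera call returned (one of the last four; its "shot" number tells which), for a name from the list of things; names that differ only in an ending like _2 or _b are one class to them, and where a whole thing is asked for, a point or a joint stands for the part that bears it (a point fixed in the world has none). Each returns a list of dicts, best first, with "p" (0 to 1); they miss things now and then, are a little off and sometimes report something else, mostly with a low value. They report only what shows in the picture. A call takes as long as a camera call.
- env.look_for(picture, label): "at" ([x, y, z] in m, in world coordinates, good to about 4 mm: the middle of the surface that is visible of it).
- env.mark_of(picture, label): "at" ([x, y, z] in m, in world coordinates, good to about 4 mm: a listed point, or the origin of a listed thing).
The state is a dict: "clock": time; "qpos": joint angles; "joint_velocities": joint speeds; "joint_efforts": joint torques, N m; "tcp_pos": TCP position; "ee_rot": TCP orientation; "wrist_force": force on the tool from outside, world axes, zero at the start; "wrist_torque": the same for the moment, N m; "width": finger opening in m; "grasp_force": force on a finger pad.
Only numpy, scipy, OpenCV 4.12 (cv2) and the standard library are available. Lean on these libraries where they do the work, as an engineer would, in place of code of your own. Each camera call takes 0.05 s, during which the arm holds its last target. There are 200 camera calls.

## Task

Three identical steel guide bars lie in the lanes of the change-part ledge; two are still held by hidden clamps from below and one has been released. Find the released one by gently nudging the bars toward the chute (never press 30 N or more on a bar), then push it along its lane, without lifting it, until it drops off the edge and slides down the chute into the tray. Leave the two held bars in their places and the two vials beside the ledge standing where they are.

Things in the scene. Friction and masses are not known exactly. Their poses are not given: they have to be found in the camera images.
- ledge: Fixed bench fixture: a flat aluminium deck, its top 100 mm above the table, with three side-by-side lanes for the bars, followed by a chute and a tray. Origin on the table below the middle bar; x = the push direction (the lanes run along x, away from the robot, toward the chute), z up. The deck runs from x = -95 to +90 mm and is 200 mm wide.
- deck_mid (a point): Deck top in the middle lane, 100 mm straight above the ledge's origin. Lanes are centred at y = +60, 0 and -60 mm; bars' near ends are at x = -55, with 40 mm of bare deck behind them. Between lanes, at y = +-30, stand ribs 6 mm wide and 7 mm high, along both sides rails 12 mm high. Neighbouring bars are 16 mm apart.
- deck_edge (a point): Middle of the deck's far edge, at x = +90, z = 100 mm. Here the deck ends and a very slippery lined chute, 53 degrees steep, serves all lanes; its side cheeks rise to z = 100. A bar tips over the edge by itself once its middle is past it and slides down to the tray.
- clamp_row (a point): Middle of the row of hidden clamp pins, one under each bar, that reach 14 mm up into a pocket in its underside. Two are up, one is let down; which differs every time and cannot be seen. A held bar has up to 3 mm of play, then gives elastically (about 4 N per mm) and springs back. The released bar slides at about 0.7 to 2 N.
- bar_1: One of three identical plain steel guide bars, 110 long (x) x 44 wide (y) x 28 mm high, about 0.35 kg, lying lengthwise in the left (y = +60 mm) lane of the ledge. Origin at the centre of its underside, x along its length toward the chute, z up. Held or released, it looks the same.
- bar_2: One of three identical plain steel guide bars, 110 long (x) x 44 wide (y) x 28 mm high, about 0.35 kg, lying lengthwise in the middle (y = 0) lane of the ledge. Origin at the centre of its underside, x along its length toward the chute, z up. Held or released, it looks the same.
- bar_3: One of three identical plain steel guide bars, 110 long (x) x 44 wide (y) x 28 mm high, about 0.35 kg, lying lengthwise in the right (y = -60 mm) lane of the ledge. Origin at the centre of its underside, x along its length toward the chute, z up. Held or released, it looks the same.
- chute_top (a point): Middle of the chute's upper end, 8 mm below the deck's far edge. The chute runs down along the ledge's x to a flat tray: its floor, 6 mm above the table, runs from x = 155 to 270 mm over the full width of 200 mm, with walls up to z = 55 mm.
- vial_a: Open glass vial, 30 mm wide, 67 mm high, standing on the dark tool mat to the left of the ledge; origin at the centre of its underside. Bystander.
- vial_c: Capped glass vial, 30 mm wide, 75 mm high, standing on the table on the robot's side of the ledge, near its right end; origin at the centre of its underside. Bystander.

How it is judged:
At the end, for the whole second after the job is handed in: One of the bars lies at rest in the tray: its origin more than 160 mm from the ledge's origin along its x, between the side walls and inside the tray's end wall, less than 55 mm above the table. The other two bars are on the deck within 10 mm of where they began (((x of bar_1 in the frame of ledge between 0.16 and 0.27 m and y of bar_1 in the frame of ledge between -0.1 and 0.1 m and z of bar_1 in the frame of ledge below 0.055 m and linear speed of bar_1 below 0.02 m/s and distance of each of bar_2, bar_3 from where it was at the start of the episode below 0.01 m and height (world z) of each of bar_2, bar_3 above 0.095 m) or (x of bar_2 in the frame of ledge between 0.16 and 0.27 m and y of bar_2 in the frame of ledge between -0.1 and 0.1 m and z of bar_2 in the frame of ledge below 0.055 m and linear speed of bar_2 below 0.02 m/s and distance of each of bar_1, bar_3 from where it was at the start of the episode below 0.01 m and height (world z) of each of bar_1, bar_3 above 0.095 m) or (x of bar_3 in the frame of ledge between 0.16 and 0.27 m and y of bar_3 in the frame of ledge between -0.1 and 0.1 m and z of bar_3 in the frame of ledge below 0.055 m and linear speed of bar_3 below 0.02 m/s and distance of each of bar_1, bar_2 from where it was at the start of the episode below 0.01 m and height (world z) of each of bar_1, bar_2 above 0.095 m))); the robot touches nothing.
It fails at once if a bar is pressed with more than 30 N (contact force between any of the fingers, the arm and bar_1 above 30 N or contact force between any of the fingers, the arm and bar_2 above 30 N or contact force between any of the fingers, the arm and bar_3 above 30 N).
It fails at once if a bar is lifted more than 30 mm above the deck (height (world z) of any of bar_1, bar_2, bar_3 above 0.13 m).
It fails at once if a vial beside the ledge is knocked over or shifted by more than 30 mm (angle between any of vial_a, vial_c's own z axis and vertical above 0.5 rad or distance of any of vial_a, vial_c from where it was at the start of the episode above 0.03 m).
It also fails if it takes over 48 s, if anything falls off the work surface, if the arm or the gripper's body presses on something with over 40 N, if the wrist force passes 120 N, or if a joint passes its speed limit or range.

## Working session

There is one attempt and no reset: what is moved stays moved. The work goes in short steps, Python scripts to look and compute and a shell command to move; the robot and the scene stay as the last step left them, time stands still between calls to the robot, and variables do not carry over. Pictures are saved under pics/ and viewed, at most 10 in all, crops included, and the job is handed in when it is done.

```bash
mkdir -p pics; python3 - <<'E'
from cell import env
import cv2
s=env.read_state(); print(s)
for n in ("scene","top"):
    p=env.grab_frame(n); cv2.imwrite(f"pics/{n}0.png",p["pixels"][:,:,::-1])
    for l in ("ledge","deck_mid","deck_edge","clamp_row","chute_top","bar_1","vial_a","vial_c"):
        print(n,l,[(round(d["p"],2),[round(float(v),3) for v in d["at"]]) for d in env.mark_of(p,l)][:4])
E
```

```text
{'clock': 0.0, 'qpos': array([ 1.01976834e+00,  3.26938031e-01, -1.93597932e-01,  1.05200487e+00,
        2.48700049e-05,  1.43659897e+00]), 'joint_velocities': array([ 1.38485474e-03,  2.16556305e-05,  9.97620157e-04, -8.99970443e-04,
        4.48422120e-05, -2.87925260e-03]), 'joint_efforts': array([-7.00519631e-04, -4.43404913e+01,  2.62437505e+01,  1.55822723e-02,
       -3.36531584e-04,  1.76461947e-05]), 'tcp_pos': array([0.22233901, 0.50239882, 0.22409971]), 'ee_rot': array([ 2.06909699e-01,  9.78359655e-01, -8.17380354e-04, -3.04744881e-04]), 'wrist_force': array([ 0.26024293,  0.72822321, -0.75745138]), 'wrist_torque': array([ 0.00536711, -0.05401406, -0.01551239]), 'grasp_force': 0.0, 'width': 0.08521529815407926}
scene ledge [(0.83, [0.542, 0.293, -0.002])]
scene deck_mid [(0.82, [0.539, 0.29, 0.103])]
scene deck_edge [(0.63, [0.62, 0.335, 0.1]), (0.52, [0.537, 0.293, 0.102])]
scene clamp_row [(0.58, [0.537, 0.292, 0.092])]
scene chute_top [(0.91, [0.617, 0.33, 0.094])]
scene bar_1 [(0.86, [0.538, 0.291, 0.098]), (0.81, [0.567, 0.24, 0.1]), (0.23, [0.616, 0.335, 0.09])]
scene vial_a [(0.86, [0.461, 0.138, -0.001]), (0.56, [0.485, 0.506, 0.001])]
scene vial_c [(0.86, [0.461, 0.138, -0.001]), (0.56, [0.485, 0.506, 0.001])]
top ledge [(0.72, [0.538, 0.295, 0.002]), (0.66, [0.623, 0.33, 0.099])]
top deck_mid [(0.74, [0.536, 0.288, 0.096]), (0.5, [0.485, 0.503, -0.001])]
top deck_edge [(0.65, [0.62, 0.33, 0.101])]
top clamp_row [(0.71, [0.54, 0.289, 0.089])]
top chute_top [(0.56, [0.617, 0.335, 0.095])]
top bar_1 [(0.95, [0.517, 0.343, 0.098]), (0.88, [0.538, 0.293, 0.096]), (0.73, [0.561, 0.238, 0.099])]
top vial_a [(0.73, [0.455, 0.135, 0.002]), (0.58, [0.484, 0.504, -0.0]), (0.34, [0.54, 0.293, 0.086])]
top vial_c [(0.73, [0.455, 0.135, 0.002]), (0.58, [0.484, 0.504, -0.0]), (0.34, [0.54, 0.293, 0.086])]
```

View pics/top0.png

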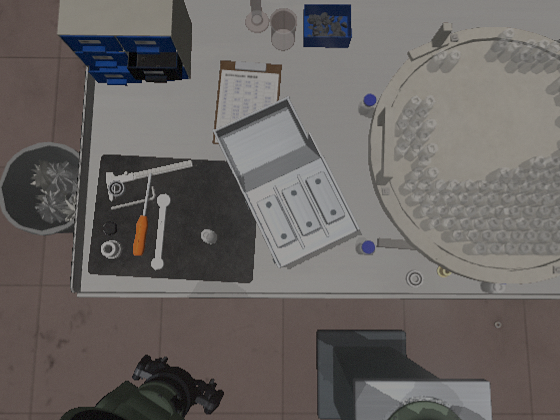

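View pics/scene0.png

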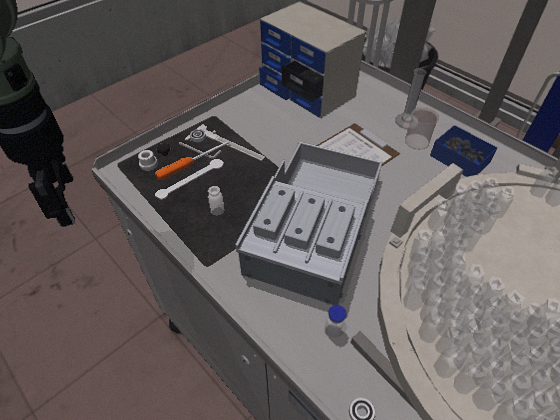

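The top view shows the ledge at yaw of about 25°, with bars at (280,220), (300,208) and (322,197). vial_a is at (209,237), vial_c at (368,247). The network points agree with this. Next I'll refine the pose by overlaying the model.

```bash
cat > h.py <<'E'
import numpy as np,cv2
def proj(p,P): return cv2.projectPoints(np.asarray(P,float).reshape(-1,1,3),p["rvec"],p["tvec"],np.array([[p["fx"],0,p["cx"]],[0,p["fy"],p["cy"]],[0,0,1.]]),np.array(p["distortion"]))[0].reshape(-1,2)
def W(o,a,L):
    c,s=np.cos(a),np.sin(a); L=np.atleast_2d(L).astype(float)
    return np.c_[o[0]+c*L[:,0]-s*L[:,1],o[1]+s*L[:,0]+c*L[:,1],L[:,2]]
def box(x0,x1,y0,y1,z): return [[x0,y0,z],[x1,y0,z],[x1,y1,z],[x0,y1,z]]
E
python3 - <<'E'
from cell import env
from h import *
from scipy.optimize import least_squares
pts={"deck_mid":(0,0,.1),"deck_edge":(.09,0,.1),"ledge":(0,0,0),"chute_top":(.09,0,.092)}
obs=[]
ps={}
for n in ("top","scene"):
    p=env.grab_frame(n);ps[n]=p
    for l,L in pts.items():
        d=env.mark_of(p,l)
        if d: obs.append((L,d[0]["at"]))
    for d in env.mark_of(p,"bar_1"):
        if d["p"]>.5: obs.append((None,d["at"]))
def f(v):
    r=[]
    for L,a in obs:
        C=[L] if L else [(0,y,.1) for y in(.06,0,-.06)]
        e=[(W(v[:2],v[2],c)[0]-a)[:2]*1000 for c in C]
        r+=list(min(e,key=np.linalg.norm))
    return r
s=least_squares(f,[.538,.291,.43],loss="soft_l1",f_scale=4,x_scale=[.01,.01,.05]);v=s.x;print(v[:2],np.degrees(v[2]))
ims=[]
for n,(x0,y0,x1,y1) in {"top":(200,90,370,275),"scene":(225,130,395,315)}.items():
    p=ps[n];k=4;im=cv2.resize(p["pixels"][y0:y1,x0:x1,::-1],None,fx=k,fy=k,interpolation=cv2.INTER_CUBIC)
    for y in(.06,0,-.06):
        q=(proj(p,W(v[:2],v[2],box(-.055,.055,y-.022,y+.022,.128)))+.5-[x0,y0])*k
        cv2.polylines(im,[q.astype(int)],True,(0,0,255),1)
    q=(proj(p,W(v[:2],v[2],box(-.095,.09,-.1,.1,.1)))+.5-[x0,y0])*k
    cv2.polylines(im,[q.astype(int)],True,(0,255,0),1)
    cv2.imwrite(f"pics/{n}_ov.png",im[-590:])
E
```

```text
[0.53878733 0.29139545] 26.350556992233145
```

View pics/top_ov.png

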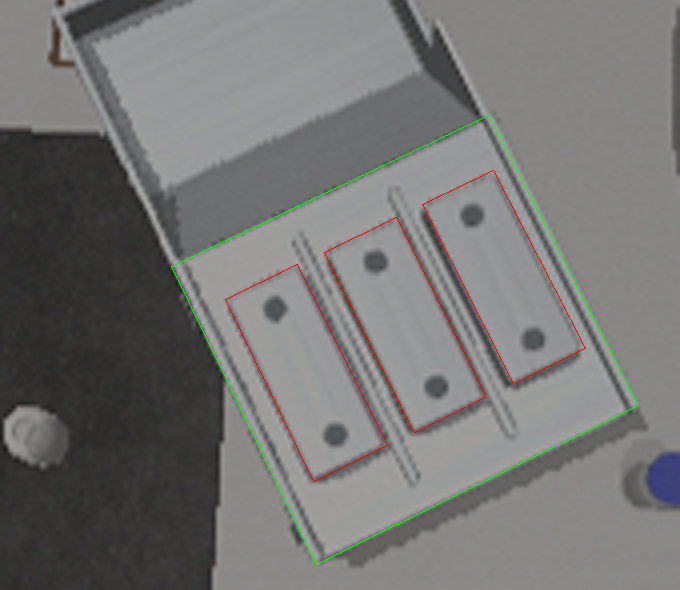

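View pics/scene_ov.png

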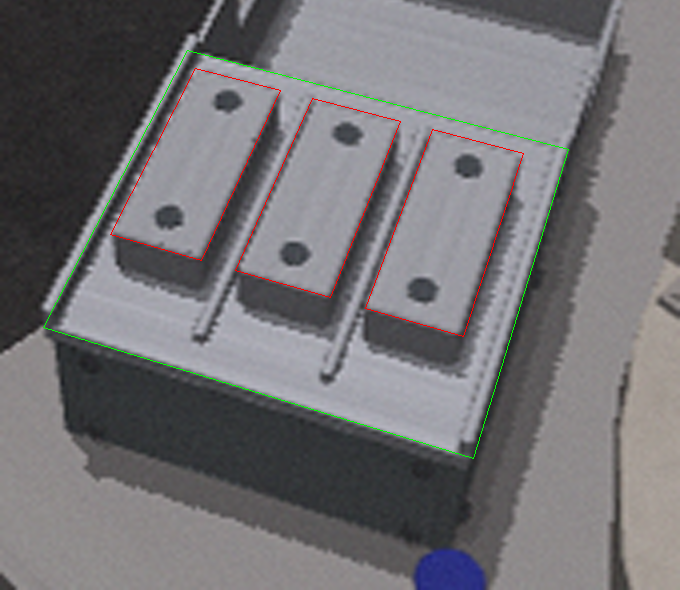

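The overlay fits both views to within about 2 mm: ledge at (0.5388, 0.2914), yaw 26.35°. Next I'll work out the waypoints.

```bash
python3 - <<'E'
from h import *
from cell import env
from scipy.spatial.transform import Rotation as R
s=env.read_state();t=s["tcp_pos"];y=R.from_quat(s["ee_rot"]).as_matrix()[:,1]
a=np.radians(26.35);print("dyaw",np.radians(116.35)-np.arctan2(y[1],y[0]), "tips",env.tcp_to_tips)
for ly in(.06,0,-.06):
    w=W([.5388,.2914],a,(-.082,ly,.132))[0];print(ly,w,(w-t)*100)
print("1mm x:",np.cos(a),np.sin(a))
E
```

```text
dyaw 0.876679931220824 tips 0.019
0.06 [0.43868864 0.30876999 0.132     ] [ 21.60329966 -19.41706217  -9.28905619]
0 [0.46531985 0.25500402 0.132     ] [ 24.26641979 -24.79365878  -9.28905619]
-0.06 [0.49195105 0.20123806 0.132     ] [ 26.92953991 -30.1702554   -9.28905619]
1mm x: 0.8960994365207778 0.4438533540113722
```

```bash
python3 -m pendant '[{"delta_pos":[2.16,-1.94,0],"rot":[0,0,0.0877],"claw":1},{"delta_pos":[2.16,-1.94,0],"rot":[0,0,0.0877],"claw":1},{"delta_pos":[2.16,-1.94,0],"rot":[0,0,0.0877],"claw":1},{"delta_pos":[2.16,-1.94,0],"rot":[0,0,0.0877],"claw":1},{"delta_pos":[2.16,-1.94,0],"rot":[0,0,0.0877],"claw":1},{"delta_pos":[2.16,-1.94,0],"rot":[0,0,0.0877],"claw":1},{"delta_pos":[2.16,-1.94,0],"rot":[0,0,0.0877],"claw":1},{"delta_pos":[2.16,-1.94,0],"rot":[0,0,0.0877],"claw":1},{"delta_pos":[2.16,-1.94,0],"rot":[0,0,0.0877],"claw":1},{"delta_pos":[2.16,-1.94,0],"rot":[0,0,0.0877],"claw":1},{"delta_pos":[0,0,0],"rot":[0,0,0],"claw":1},{"delta_pos":[0,0,0],"rot":[0,0,0],"claw":1}]' 40
cat > st.py <<'E'
from h import *
from cell import env
from scipy.spatial.transform import Rotation as R
s=env.read_state();t=s["tcp_pos"];y=R.from_quat(s["ee_rot"]).as_matrix();a=np.radians(26.35)
d=t-[.5388,.2914,0];c,n=np.cos(a),np.sin(a);f=s["wrist_force"]
print("ledge xyz mm",np.round([1e3*(c*d[0]+n*d[1]),1e3*(c*d[1]-n*d[0]),1e3*d[2]],1),"yaw",np.degrees(np.arctan2(y[1,1],y[0,1])).round(2),"down",y[:,2].round(3),"F along/across/z",np.round([c*f[0]+n*f[1],c*f[1]-n*f[0],f[2]],2),"t",s["clock"],"w",s["width"])
E
python3 st.py
```

```text
clock: 2.5
tcp_pos: [0.4396, 0.308, 0.2248]
ee_rot: [-0.226, 0.974, 0.0, -0.0]
wrist_force: [-0.7, 0.2, 0.2]
width: 0.0001
grasp_force: 0.0
ledge xyz mm [-81.6  58.9 224.8] yaw 116.16 down [-0.  0. -1.] F along/across/z [-0.52  0.49  0.17] t 2.5 w 0.0001410768371551846
```

```bash
python3 -m pendant '[{"delta_pos":[-0.05,0.05,-2],"rot":[0,0,0.003],"claw":1},{"delta_pos":[0,0,-2],"rot":[0,0,0],"claw":1},{"delta_pos":[0,0,-2],"rot":[0,0,0],"claw":1},{"delta_pos":[0,0,-1.5],"rot":[0,0,0],"claw":1},{"delta_pos":[0,0,-1],"rot":[0,0,0],"claw":1},{"delta_pos":[0,0,-0.75],"rot":[0,0,0],"claw":1},{"delta_pos":[0,0,0],"rot":[0,0,0],"claw":1}]' >/dev/null
python3 st.py; python3 -c "
from cell import env;import cv2
cv2.imwrite('pics/s1.png',cv2.resize(env.grab_frame('scene')['pixels'][100:330,200:430,::-1],None,fx=2.5,fy=2.5))"
```

```text
ledge xyz mm [-83.3  61.5 131.2] yaw 116.58 down [-0.002 -0.001 -1.   ] F along/across/z [-0.09 -0.18 -0.09] t 3.0833 w -0.0003612471350818372
```

View pics/s1.png

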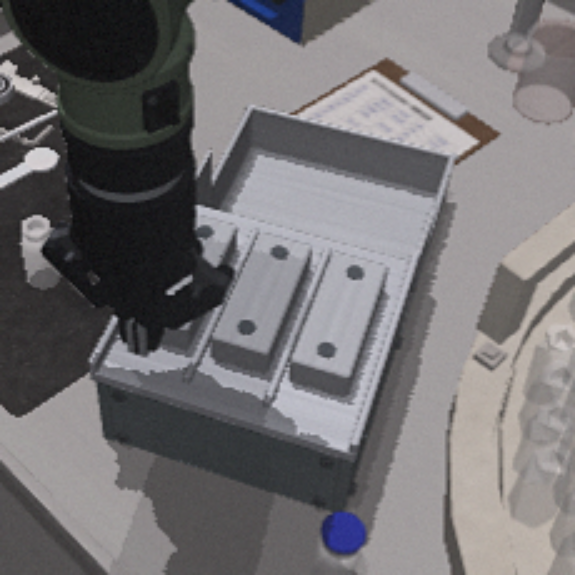

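The closed fingers stand behind bar_1, at crop (140,345), clear of the rib and rail. Now I'll nudge it.

```bash
python3 -m pendant '[{"delta_pos":[0.18,0.09,0],"rot":[0,0,0],"claw":1},{"delta_pos":[0.18,0.09,0],"rot":[0,0,0],"claw":1},{"delta_pos":[0.18,0.09,0],"rot":[0,0,0],"claw":1},{"delta_pos":[0.18,0.09,0],"rot":[0,0,0],"claw":1},{"delta_pos":[0.18,0.09,0],"rot":[0,0,0],"claw":1},{"delta_pos":[0.18,0.09,0],"rot":[0,0,0],"claw":1},{"delta_pos":[0.09,0.045,0],"rot":[0,0,0],"claw":1},{"delta_pos":[0.09,0.045,0],"rot":[0,0,0],"claw":1},{"delta_pos":[0.09,0.045,0],"rot":[0,0,0],"claw":1},{"delta_pos":[0.09,0.045,0],"rot":[0,0,0],"claw":1}]' ; python3 st.py
```

```text
clock: 3.97
tcp_pos: [0.4526, 0.3166, 0.1323]
ee_rot: [-0.23, 0.973, -0.0, -0.0]
wrist_force: [0.2, 0.2, -0.8]
width: 0.0
grasp_force: 0.0
ledge xyz mm [-66.1  60.9 132.3] yaw 116.54 down [-0. -0. -1.] F along/across/z [ 0.23  0.06 -0.77] t 3.9667 w 2.8098440606430197e-05
```

```bash
python3 -m pendant '[{"delta_pos":[0.09,0.045,0],"rot":[0,0,0],"claw":1},{"delta_pos":[0.09,0.045,0],"rot":[0,0,0],"claw":1},{"delta_pos":[0.09,0.045,0],"rot":[0,0,0],"claw":1},{"delta_pos":[0.09,0.045,0],"rot":[0,0,0],"claw":1}]' >/dev/null; python3 st.py
python3 -m pendant '[{"delta_pos":[0.09,0.045,0],"rot":[0,0,0],"claw":1},{"delta_pos":[0.09,0.045,0],"rot":[0,0,0],"claw":1}]' >/dev/null; python3 st.py
```

```text
ledge xyz mm [-62.   60.9 132.4] yaw 116.54 down [-0. -0. -1.] F along/across/z [-0.35 -0.08 -0.09] t 4.3 w -0.00012253681837671014
ledge xyz mm [-60.   60.9 132.4] yaw 116.54 down [-0. -0. -1.] F along/across/z [ 0.42  0.67 -0.06] t 4.4667 w -3.5914765614660356e-05
```

```bash
for i in 1; do python3 -m pendant '[{"delta_pos":[0.09,0.045,0],"rot":[0,0,0],"claw":1},{"delta_pos":[0.09,0.045,0],"rot":[0,0,0],"claw":1}]' >/dev/null; python3 st.py; python3 -m pendant '[{"delta_pos":[0.09,0.045,0],"rot":[0,0,0],"claw":1},{"delta_pos":[0.09,0.045,0],"rot":[0,0,0],"claw":1}]' >/dev/null; python3 st.py; done
python3 -c "
from cell import env;import cv2
cv2.imwrite('pics/s2.png',cv2.resize(env.grab_frame('scene')['pixels'][170:270,220:360,::-1],None,fx=5,fy=5))"
```

```text
ledge xyz mm [-57.9  60.9 132.4] yaw 116.54 down [ 0. -0. -1.] F along/across/z [-0.37  0.11 -0.84] t 4.6333 w -0.00023615611905224596
ledge xyz mm [-55.9  60.9 132.4] yaw 116.54 down [ 0. -0. -1.] F along/across/z [ 0.29 -0.    0.96] t 4.8 w 0.00013364161781869035
```

View pics/s2.png

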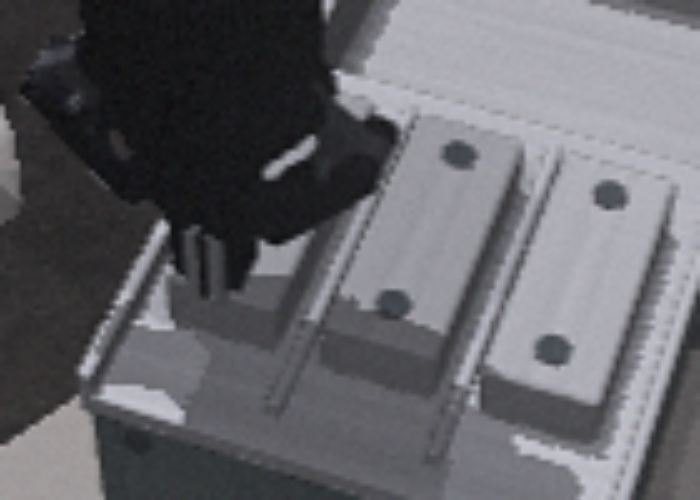

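The tips overlap the near end of bar_1 around crop (215,290), yet no force shows. I'll check by projection whether the bar moved or the tips are above it.

```bash
python3 - <<'E'
from h import *
from cell import env
p=env.grab_frame("scene");a=np.radians(26.35);o=[.5388,.2914]
q=lambda L:((proj(p,W(o,a,L))+.5-[220,170])*5).round(0).tolist()
print("rear tip edge x=-67 z=.113,.128,.133",q([(-.067,.061,.113),(-.067,.061,.128),(-.067,.061,.133)]))
print("x=-59",q([(-.059,.061,.113),(-.059,.061,.128)]))
for x in(-.055,-.045): print(x,"near end top L,R / bottom L,R",q([(x,.082,.128),(x,.038,.128),(x,.082,.1),(x,.038,.1)]))
p=env.grab_frame("top")
for im in (p,):
    for n in("bar_1",): print([(round(d["p"],2),np.round(d["at"],3)) for d in env.look_for(im,n)])
E
```

```text
rear tip edge x=-67 z=.113,.128,.133 [[207.0, 347.0], [205.0, 322.0], [205.0, 313.0]]
x=-59 [[215.0, 330.0], [213.0, 305.0]]
-0.055 near end top L,R / bottom L,R [[163.0, 281.0], [277.0, 314.0], [167.0, 327.0], [278.0, 360.0]]
-0.045 near end top L,R / bottom L,R [[174.0, 260.0], [287.0, 293.0], [177.0, 307.0], [288.0, 339.0]]
[]
```

```bash
python3 - <<'E'
from h import *
from cell import env
p=env.grab_frame("scene");w=env.grab_frame("wrist");t=env.grab_frame("top")
g=lambda im:np.clip(255*(im/255.)**.45,0,255).astype(np.uint8)
A=cv2.resize(g(p["pixels"][195:255,230:300,::-1]),(420,360),interpolation=cv2.INTER_CUBIC)
B=cv2.resize(g(w["pixels"][:,:,::-1]),(380,285))
C=cv2.resize(g(t["pixels"][150:240,230:350,::-1]),(380,285))
im=np.zeros((580,800,3),np.uint8);im[:360,:420]=A;im[:285,420:]=B;im[290:575,420:]=C
cv2.imwrite("pics/m3.png",im)
E
python3 st.py
```

```text
ledge xyz mm [-56.1  60.9 132.4] yaw 116.54 down [-0. -0. -1.] F along/across/z [ 0.23 -0.11  0.17] t 5.15 w -3.963219642302373e-05
```

View pics/m3.png

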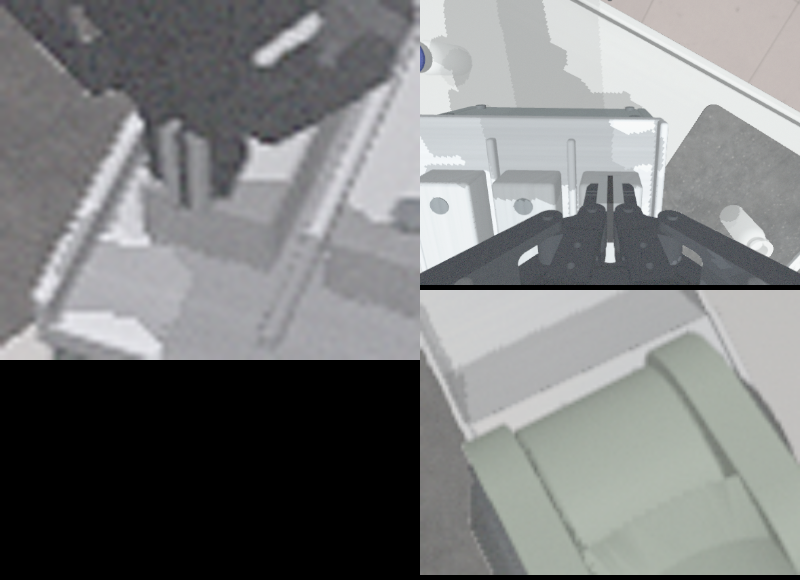

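In the wrist view the fingers cover the top near end of bar_1 at panel (610,180), and the bars still line up. So the fingers seem to sit above the bar. I'll triangulate the tips.

```bash
python3 - <<'E'
from h import *
from cell import env
from scipy.spatial.transform import Rotation as R
s=env.read_state();w=env.grab_frame("wrist");p=env.grab_frame("scene")
def ray(p,u):
    K=np.array([[p["fx"],0,p["cx"]],[0,p["fy"],p["cy"]],[0,0,1.]])
    return np.append(cv2.undistortPoints(np.array([[u]],float),K,np.array(p["distortion"])).ravel(),1)
T=np.eye(4);T[:3,:3]=R.from_quat(s["ee_rot"]).as_matrix();T[:3,3]=s["tcp_pos"];M=T@w["T_tool_cam"]
print("Ttc",w["T_tool_cam"].round(3))
Rs=cv2.Rodrigues(np.array(p["rvec"]))[0];cs=-Rs.T@np.array(p["tvec"]).ravel()
a=np.radians(26.35)
for u,v in(((280,272),(264,229.5)),):
    d1=M[:3,:3]@ray(w,u);d2=Rs.T@ray(p,v)
    k=np.linalg.lstsq(np.c_[d1,-d2],cs-M[:3,3],rcond=None)[0]
    for P in(M[:3,3]+k[0]*d1,cs+k[1]*d2):
        d=P-[.5388,.2914,0];print(np.round([np.cos(a)*d[0]+np.sin(a)*d[1],np.cos(a)*d[1]-np.sin(a)*d[0],d[2]],4))
# near-end top edges in wrist
for y in(.06,0,-.06):
    for P in W([.5388,.2914],a,[(-.055,y,.128),(-.055,y,.1)]):
        c=np.linalg.inv(M)@np.append(P,1);print(y,(w["fx"]*c[0]/c[2]+w["cx"])/1.474+420,(w["fy"]*c[1]/c[2]+w["cy"])/1.474)
E
```

```text
Ttc [[-0.    -0.961 -0.278  0.071]
 [ 1.    -0.     0.    -0.   ]
 [-0.    -0.278  0.961 -0.148]
 [ 0.     0.     0.     1.   ]]
[-0.0508  0.0609  0.1207]
[-0.0508  0.0609  0.1207]
0.06 608.611872409832 183.55828704731067
0.06 608.7698873172138 168.06504571961412
0 519.0844556657786 183.3162511332114
0 531.7002600270342 167.85123703602207
-0.06 429.4838148865168 183.07401725912473
-0.06 454.5763722520972 167.63727782149815
```

```bash
python3 - <<'E'
from h import *
from cell import env
w=env.grab_frame("wrist")
c=w["pixels"][225:345,20:340,::-1]
cv2.imwrite("pics/w4.png",cv2.resize(c,None,fx=2.5,fy=2.5,interpolation=cv2.INTER_CUBIC))
E
```

```text
(no output)
```

View pics/w4.png

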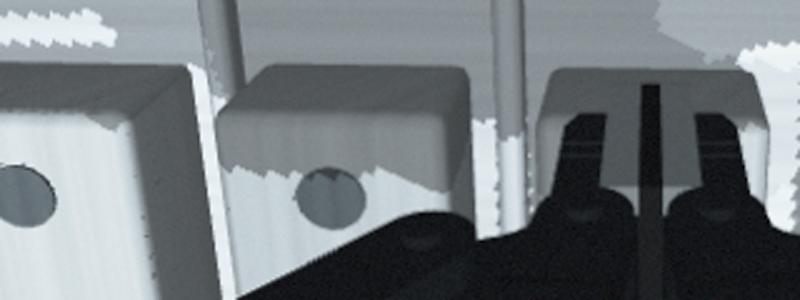

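Bars 2 and 3 end at y=65 and bar_1 at y=70, so the fingers stand against its near face and it has shifted about 1 mm. I'll continue nudging.

```bash
for i in 1; do python3 -m pendant '[{"delta_pos":[0.09,0.045,0],"rot":[0,0,0],"claw":1},{"delta_pos":[0.09,0.045,0],"rot":[0,0,0],"claw":1}]' >/dev/null; python3 st.py; python3 -m pendant '[{"delta_pos":[0.09,0.045,0],"rot":[0,0,0],"claw":1}]' >/dev/null; python3 st.py;  python3 -m pendant '[{"delta_pos":[0.09,0.045,0],"rot":[0,0,0],"claw":1}]' >/dev/null; python3 st.py;done
```

```text
ledge xyz mm [-53.9  60.9 132.4] yaw 116.54 down [ 0.  0. -1.] F along/across/z [-0.66  0.26 -1.1 ] t 5.4667 w 1.7369520610160933e-06
ledge xyz mm [-52.9  61.  132.4] yaw 116.54 down [ 0.  0. -1.] F along/across/z [-0.69 -0.42  0.21] t 5.55 w 0.00010368799812322109
ledge xyz mm [-51.8  61.  132.4] yaw 116.54 down [ 0.  0. -1.] F along/across/z [-0.26  0.23  0.09] t 5.6333 w 0.0003310510475093458
```

```bash
cat > edge.py <<'E'
from h import *
from cell import env
w=env.grab_frame("wrist");g=cv2.cvtColor(w["pixels"],cv2.COLOR_RGB2GRAY).astype(float)
for n,c in(("b1",slice(262,300)),("b2",slice(140,190))):
    v=g[:,c].mean(1);v=v[200:300];print(n,"edge rows",[(int(i)+200,round(float(v[i+2]-v[i-2]))) for i in range(2,97) if v[i+2]-v[i-2]<-12])
E
python3 edge.py; python3 - <<'E'
from cell import env
import cv2
cv2.imwrite("pics/w5.png",cv2.resize(env.grab_frame("wrist")["pixels"][205:325,20:340,::-1],None,fx=2.5,fy=2.5,interpolation=cv2.INTER_CUBIC))
E
```

```text
b1 edge rows [(242, -20), (243, -61), (244, -64), (245, -62), (246, -46), (257, -16), (258, -15), (259, -13)]
b2 edge rows [(241, -38), (242, -60), (243, -59), (244, -51), (245, -22), (282, -13), (283, -20), (284, -24), (285, -24), (286, -17), (287, -12)]
```

View pics/w5.png

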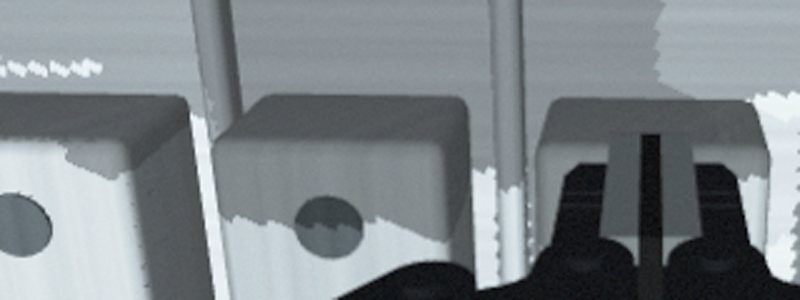

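The fingers have moved 4 mm relative to bar_1 with no force and no bar motion, so they are passing over its top. I'll compute the real tip height in the tool frame.

```bash
python3 - <<'E'
from h import *
from cell import env
w=env.grab_frame("wrist");T=w["T_tool_cam"]
K=np.array([[w["fx"],0,w["cx"]],[0,w["fy"],w["cy"]],[0,0,1.]])
for name,px in(("pad tip",(280,258)),("back tip",(253,271)),("back tip top",(307,271))):
    r=T[:3,:3]@np.append(cv2.undistortPoints(np.array([[px]],float),K,np.array(w["distortion"])).ravel(),1)
    for x in(.011,0,-.011):
        k=(x-T[0,3])/r[0];print(name,x,(T[:3,3]+k*r).round(4))
E
python3 st.py
```

```text
pad tip 0.011 [ 0.011  -0.     -0.0094]
pad tip 0 [ 0.     -0.      0.0162]
pad tip -0.011 [-0.011  -0.      0.0418]
back tip 0.011 [ 0.011  -0.0102 -0.0217]
back tip 0 [ 0.     -0.0121  0.0016]
back tip -0.011 [-0.011  -0.014   0.0249]
back tip top 0.011 [ 0.011   0.0101 -0.0217]
back tip top 0 [0.     0.012  0.0016]
back tip top -0.011 [-0.011   0.0139  0.0249]
ledge xyz mm [-51.9  60.9 132.4] yaw 116.54 down [ 0.  0. -1.] F along/across/z [ 0.16  0.89 -0.01] t 5.7833 w 0.0004044708235494694
```

The bar has not moved, so the tips must be higher than assumed. I'll back off to x≈-83 and go down in small steps, watching the force.

```bash
python3 -m pendant '[{"delta_pos":[-0.7,-0.345,0],"rot":[0,0,0],"claw":1},{"delta_pos":[-0.7,-0.345,0],"rot":[0,0,0],"claw":1},{"delta_pos":[-0.7,-0.345,0],"rot":[0,0,0],"claw":1},{"delta_pos":[-0.7,-0.345,0],"rot":[0,0,0],"claw":1},{"delta_pos":[0,0,-0.2],"rot":[0,0,0],"claw":1},{"delta_pos":[0,0,-0.2],"rot":[0,0,0],"claw":1}]' >/dev/null; python3 st.py
python3 -m pendant '[{"delta_pos":[0,0,-0.15],"rot":[0,0,0],"claw":1},{"delta_pos":[0,0,-0.15],"rot":[0,0,0],"claw":1}]' >/dev/null; python3 st.py
python3 -m pendant '[{"delta_pos":[0,0,-0.15],"rot":[0,0,0],"claw":1},{"delta_pos":[0,0,-0.15],"rot":[0,0,0],"claw":1}]' >/dev/null; python3 st.py
```

```text
ledge xyz mm [-83.7  61.1 128.6] yaw 116.55 down [ 0.  0. -1.] F along/across/z [ 1.21 -0.36 -0.25] t 6.2833 w 0.00037690263372607653
ledge xyz mm [-82.9  61.  125.3] yaw 116.53 down [ 0.  0. -1.] F along/across/z [-0.21  0.42  0.17] t 6.45 w 5.814014068662231e-05
ledge xyz mm [-83.   61.  122.1] yaw 116.53 down [-0. -0. -1.] F along/across/z [-0.29  0.28  0.42] t 6.6167 w -0.00011379690612057764
```

```bash
python3 -m pendant '[{"delta_pos":[0,0,-0.15],"rot":[0,0,0],"claw":1}]' >/dev/null; python3 st.py
python3 -m pendant '[{"delta_pos":[0,0,-0.1],"rot":[0,0,0],"claw":1},{"delta_pos":[0,0,0],"rot":[0,0,0],"claw":1}]' >/dev/null; python3 st.py
python3 - <<'E'
from cell import env
import cv2
import numpy as np
w=env.grab_frame("wrist")["pixels"];p=env.grab_frame("scene")["pixels"]
g=lambda im:(255*(im/255.)**.5).astype(np.uint8)
im=np.vstack([cv2.resize(g(w[160:290,180:380,::-1]),(450,292)),cv2.resize(g(p[205:270,225:325,::-1]),(450,292),interpolation=cv2.INTER_CUBIC)])
cv2.imwrite("pics/m6.png",im)
E
```

```text
ledge xyz mm [-83.1  61.  120.6] yaw 116.54 down [-0. -0. -1.] F along/across/z [-0.54 -0.45  0.09] t 6.7 w 0.000245576859380037
ledge xyz mm [-83.3  61.  119.5] yaw 116.54 down [-0. -0. -1.] F along/across/z [ 0.05 -0.64 -0.81] t 6.8667 w -0.00031799976872567645
```

View pics/m6.png

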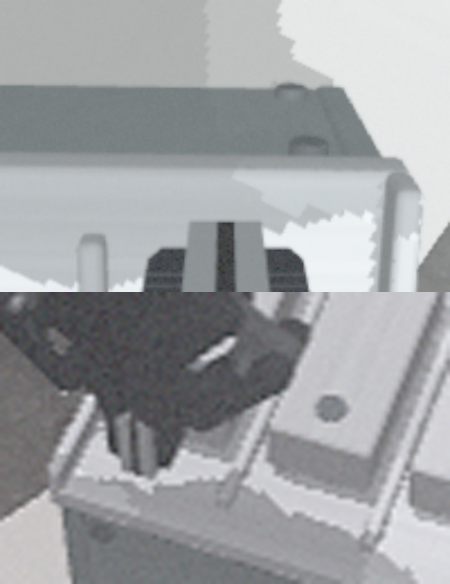

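The lower panel shows the tips behind bar_1 at about image (256,245). I'll check the height this implies.

```bash
python3 - <<'E'
from h import *
from cell import env
p=env.grab_frame("scene");a=np.radians(26.35)
for x in(-.094,-.088,-.083,-.076,-.072):
    print(x,[(z,proj(p,W([.5388,.2914],a,(x,.061,z)))[0].round(1).tolist()) for z in(.1,.11,.12,.13)])
E
```

```text
-0.094 [(0.1, [255.6, 254.6]), (0.11, [255.3, 251.4]), (0.12, [255.0, 248.2]), (0.13, [254.8, 244.8])]
-0.088 [(0.1, [256.8, 252.0]), (0.11, [256.6, 248.8]), (0.12, [256.3, 245.5]), (0.13, [256.0, 242.2])]
-0.083 [(0.1, [257.8, 249.8]), (0.11, [257.6, 246.6]), (0.12, [257.4, 243.3]), (0.13, [257.1, 240.0])]
-0.076 [(0.1, [259.3, 246.8]), (0.11, [259.1, 243.6]), (0.12, [258.8, 240.3]), (0.13, [258.6, 237.0])]
-0.072 [(0.1, [260.1, 245.1]), (0.11, [259.9, 241.9]), (0.12, [259.7, 238.6]), (0.13, [259.4, 235.3])]
```

Both cameras put the tips roughly level with the TCP, higher than nominal. I'll keep going down with force checks.

```bash
R='[{"delta_pos":[0,0,-0.1],"rot":[0,0,0],"claw":1},{"delta_pos":[0,0,0],"rot":[0,0,0],"claw":1}]'; true
python3 -m pendant '[{"delta_pos":[0,0,-0.1],"rot":[0,0,0],"claw":1}]' >/dev/null; python3 st.py
python3 -m pendant '[{"delta_pos":[0,0,-0.1],"rot":[0,0,0],"claw":1}]' >/dev/null; python3 st.py
python3 -m pendant '[{"delta_pos":[0,0,-0.1],"rot":[0,0,0],"claw":1}]' >/dev/null; python3 st.py
```

```text
ledge xyz mm [-83.   61.  119.1] yaw 116.54 down [ 0.001  0.    -1.   ] F along/across/z [-0.26  0.25  0.59] t 7.1 w 8.034157009675712e-06
ledge xyz mm [-83.1  61.  118. ] yaw 116.54 down [ 0.  0. -1.] F along/across/z [-0.48 -0.66  1.15] t 7.1833 w -4.590966165512349e-05
ledge xyz mm [-83.2  61.  116.8] yaw 116.54 down [ 0.  0. -1.] F along/across/z [-0.93 -0.46 -0.49] t 7.2667 w -0.0001542064523368094
```

```bash

python3 -m pendant '[{"delta_pos":[0,0,-0.1],"rot":[0,0,0],"claw":1},{"delta_pos":[0,0,-0.1],"rot":[0,0,0],"claw":1}]' >/dev/null; python3 st.py
python3 -m pendant '[{"delta_pos":[0,0,-0.1],"rot":[0,0,0],"claw":1},{"delta_pos":[0,0,-0.1],"rot":[0,0,0],"claw":1}]' >/dev/null; python3 st.py
python3 -m pendant '[{"delta_pos":[0,0,-0.1],"rot":[0,0,0],"claw":1},{"delta_pos":[0,0,-0.1],"rot":[0,0,0],"claw":1}]' >/dev/null; python3 st.py
```

```text
ledge xyz mm [-83.2  61.  114.8] yaw 116.54 down [-0. -0. -1.] F along/across/z [-0.87 -0.28  0.13] t 7.4333 w 0.00013300123319168772
ledge xyz mm [-83.2  61.  112.8] yaw 116.54 down [-0.  0. -1.] F along/across/z [-1.13 -0.47 -0.25] t 7.6 w 1.6063379236443262e-05
ledge xyz mm [-83.2  61.  110.8] yaw 116.54 down [-0. -0. -1.] F along/across/z [-0.58  0.22 -0.46] t 7.7667 w 1.1373376996625836e-05
```

```bash

python3 -m pendant '[{"delta_pos":[0,0,-0.1],"rot":[0,0,0],"claw":1},{"delta_pos":[0,0,-0.1],"rot":[0,0,0],"claw":1}]' >/dev/null; python3 st.py
python3 -m pendant '[{"delta_pos":[0,0,-0.1],"rot":[0,0,0],"claw":1},{"delta_pos":[0,0,0],"rot":[0,0,0],"claw":1}]' >/dev/null; python3 st.py
python3 -m pendant '[{"delta_pos":[0.18,0.09,0],"rot":[0,0,0],"claw":1},{"delta_pos":[0.18,0.09,0],"rot":[0,0,0],"claw":1},{"delta_pos":[0.18,0.09,0],"rot":[0,0,0],"claw":1},{"delta_pos":[0.18,0.09,0],"rot":[0,0,0],"claw":1},{"delta_pos":[0.18,0.09,0],"rot":[0,0,0],"claw":1}]' >/dev/null; python3 st.py
python3 -m pendant '[{"delta_pos":[0.18,0.09,0],"rot":[0,0,0],"claw":1},{"delta_pos":[0.18,0.09,0],"rot":[0,0,0],"claw":1},{"delta_pos":[0.09,0.045,0],"rot":[0,0,0],"claw":1},{"delta_pos":[0.09,0.045,0],"rot":[0,0,0],"claw":1}]' >/dev/null; python3 st.py
```

```text
ledge xyz mm [-83.2  61.  108.8] yaw 116.54 down [-0. -0. -1.] F along/across/z [-0.07  1.14  0.27] t 7.9333 w -0.00026062053384064956
ledge xyz mm [-83.4  61.  107.6] yaw 116.54 down [-0. -0. -1.] F along/across/z [-0.95  0.62 -0.42] t 8.1 w 0.00027970061582324794
ledge xyz mm [-72.8  61.1 107.9] yaw 116.54 down [ 0.  0. -1.] F along/across/z [-0.02  0.56 -0.23] t 8.5167 w 0.0001811925334362322
ledge xyz mm [-67.   61.1 107.9] yaw 116.54 down [-0. -0. -1.] F along/across/z [ 0.07 -0.71  0.17] t 8.85 w -3.862848918940121e-05
```

```bash

python3 -m pendant '[{"delta_pos":[0.09,0.045,0],"rot":[0,0,0],"claw":1},{"delta_pos":[0.09,0.045,0],"rot":[0,0,0],"claw":1},{"delta_pos":[0.09,0.045,0],"rot":[0,0,0],"claw":1}]' >/dev/null; python3 st.py
python3 -m pendant '[{"delta_pos":[0.09,0.045,0],"rot":[0,0,0],"claw":1},{"delta_pos":[0.09,0.045,0],"rot":[0,0,0],"claw":1}]' >/dev/null; python3 st.py
python3 -m pendant '[{"delta_pos":[0.09,0.045,0],"rot":[0,0,0],"claw":1},{"delta_pos":[0.09,0.045,0],"rot":[0,0,0],"claw":1}]' >/dev/null; python3 st.py
python3 edge.py
```

```text
ledge xyz mm [-64.3  61.1 107.9] yaw 116.54 down [-0. -0. -1.] F along/across/z [-1.84 -0.2   1.75] t 9.1 w -9.86900426024946e-05
ledge xyz mm [-62.8  61.1 107.8] yaw 116.54 down [-0.001 -0.001 -1.   ] F along/across/z [-2.54  0.05  0.89] t 9.2667 w 0.00029294775680513543
ledge xyz mm [-61.7  61.1 107.7] yaw 116.55 down [-0.003 -0.002 -1.   ] F along/across/z [-7.99  0.34  6.3 ] t 9.4333 w 0.00026724958869383267
b1 edge rows [(206, -15), (207, -17), (208, -13), (249, -12), (256, -30), (257, -66), (258, -67), (259, -62), (260, -35)]
b2 edge rows [(279, -12), (280, -41), (281, -59), (282, -60), (283, -47), (284, -17)]
```

Force rises to 8 N from a contact at x≈-65, so bar_1 is held. I'll back off and move to the middle lane.

```bash

python3 -m pendant '[{"delta_pos":[-0.3,-0.15,0],"rot":[0,0,0],"claw":1},{"delta_pos":[-0.6,-0.3,0],"rot":[0,0,0],"claw":1},{"delta_pos":[-0.5,-0.25,0],"rot":[0,0,0],"claw":1},{"delta_pos":[0,0,1],"rot":[0,0,0],"claw":1},{"delta_pos":[0,0,1],"rot":[0,0,0],"claw":1},{"delta_pos":[0.89,-1.79,0],"rot":[0,0,0],"claw":1},{"delta_pos":[0.89,-1.79,0],"rot":[0,0,0],"claw":1},{"delta_pos":[0.89,-1.79,0],"rot":[0,0,0],"claw":1},{"delta_pos":[0,0,-1],"rot":[0,0,0],"claw":1},{"delta_pos":[0,0,-1],"rot":[0,0,0],"claw":1},{"delta_pos":[0,0,0],"rot":[0,0,0],"claw":1}]' >/dev/null; python3 st.py
```

```text
ledge xyz mm [-76.6   1.4 106.4] yaw 116.53 down [-0.002 -0.    -1.   ] F along/across/z [-0.    0.42 -0.21] t 10.4 w 0.00014673853119898068
```

```bash

python3 -m pendant '[{"delta_pos":[0.18,0.09,0],"rot":[0,0,0],"claw":1},{"delta_pos":[0.18,0.09,0],"rot":[0,0,0],"claw":1},{"delta_pos":[0.18,0.09,0],"rot":[0,0,0],"claw":1},{"delta_pos":[0.18,0.09,0],"rot":[0,0,0],"claw":1},{"delta_pos":[0.18,0.09,0],"rot":[0,0,0],"claw":1}]' >/dev/null; python3 st.py
python3 -m pendant '[{"delta_pos":[0.09,0.045,0],"rot":[0,0,0],"claw":1},{"delta_pos":[0.09,0.045,0],"rot":[0,0,0],"claw":1}]' >/dev/null; python3 st.py
python3 -m pendant '[{"delta_pos":[0.09,0.045,0],"rot":[0,0,0],"claw":1},{"delta_pos":[0.09,0.045,0],"rot":[0,0,0],"claw":1}]' >/dev/null; python3 st.py
```

```text
ledge xyz mm [-65.    1.5 108.1] yaw 116.58 down [ 0.  0. -1.] F along/across/z [-0.84 -0.28  0.13] t 10.8167 w -2.1159523440117634e-05
ledge xyz mm [-64.5   1.3 107.8] yaw 116.55 down [-0.002 -0.001 -1.   ] F along/across/z [-4.55 -0.02  2.92] t 10.9833 w -0.00020882154803100357
ledge xyz mm [-62.1   1.1 107.8] yaw 116.54 down [-0.001 -0.001 -1.   ] F along/across/z [-2.48  0.11  1.71] t 11.15 w -1.6830787745472243e-05
```

```bash

python3 -m pendant '[{"delta_pos":[0.09,0.045,0],"rot":[0,0,0],"claw":1},{"delta_pos":[0.09,0.045,0],"rot":[0,0,0],"claw":1}]' >/dev/null; python3 st.py
python3 -m pendant '[{"delta_pos":[0.09,0.045,0],"rot":[0,0,0],"claw":1}]' >/dev/null; python3 st.py
python3 -m pendant '[{"delta_pos":[0,0,0],"rot":[0,0,0],"claw":1}]' >/dev/null; python3 st.py
```

```text
ledge xyz mm [-59.6   1.1 107.8] yaw 116.54 down [-0. -0. -1.] F along/across/z [-3.01  0.02  1.  ] t 11.3167 w -0.00010307650355907951
ledge xyz mm [-58.6   1.1 107.8] yaw 116.53 down [-0. -0. -1.] F along/across/z [-2.63 -0.13  1.35] t 11.4 w 0.00018766753614138048
ledge xyz mm [-58.2   1.1 107.8] yaw 116.54 down [ 0.  0. -1.] F along/across/z [-2.21 -0.45  1.31] t 11.4833 w 5.2510153851757964e-05
```

Bar_2 slides at a constant 2.5 N or so, well past the play, so it is the released one. I'll push it along its lane.

```bash

python3 -m pendant '[{"delta_pos":[0.18,0.09,0],"rot":[0,0,0],"claw":1},{"delta_pos":[0.27,0.13,0],"rot":[0,0,0],"claw":1},{"delta_pos":[0.36,0.18,0],"rot":[0,0,0],"claw":1},{"delta_pos":[0.36,0.18,0],"rot":[0,0,0],"claw":1},{"delta_pos":[0.36,0.18,0],"rot":[0,0,0],"claw":1},{"delta_pos":[0.36,0.18,0],"rot":[0,0,0],"claw":1},{"delta_pos":[0.36,0.175,0],"rot":[0,0,0],"claw":1},{"delta_pos":[0.36,0.175,0],"rot":[0,0,0],"claw":1},{"delta_pos":[0.36,0.175,0],"rot":[0,0,0],"claw":1},{"delta_pos":[0.36,0.175,0],"rot":[0,0,0],"claw":1},{"delta_pos":[0.36,0.175,0],"rot":[0,0,0],"claw":1},{"delta_pos":[0.36,0.175,0],"rot":[0,0,0],"claw":1}]' >/dev/null; python3 st.py
```

```text
ledge xyz mm [-13.    1.  107.8] yaw 116.54 down [-0.  0. -1.] F along/across/z [-2.47 -0.39 -0.25] t 12.4833 w -0.00013049511482841948
```

```bash

python3 -m pendant '[{"delta_pos":[0.36,0.175,0],"rot":[0,0,0],"claw":1},{"delta_pos":[0.36,0.175,0],"rot":[0,0,0],"claw":1},{"delta_pos":[0.36,0.175,0],"rot":[0,0,0],"claw":1},{"delta_pos":[0.36,0.175,0],"rot":[0,0,0],"claw":1},{"delta_pos":[0.36,0.175,0],"rot":[0,0,0],"claw":1},{"delta_pos":[0.36,0.175,0],"rot":[0,0,0],"claw":1},{"delta_pos":[0.36,0.175,0],"rot":[0,0,0],"claw":1},{"delta_pos":[0.27,0.13,0],"rot":[0,0,0],"claw":1}]' >/dev/null; python3 st.py
python3 -m pendant '[{"delta_pos":[0.18,0.09,0],"rot":[0,0,0],"claw":1},{"delta_pos":[0.18,0.09,0],"rot":[0,0,0],"claw":1},{"delta_pos":[0.18,0.09,0],"rot":[0,0,0],"claw":1},{"delta_pos":[0.18,0.09,0],"rot":[0,0,0],"claw":1},{"delta_pos":[0,0,0],"rot":[0,0,0],"claw":1},{"delta_pos":[0,0,0],"rot":[0,0,0],"claw":1},{"delta_pos":[0,0,0],"rot":[0,0,0],"claw":1}]' >/dev/null; python3 st.py
python3 - <<'E'
from cell import env
import numpy as np
for n in("top","scene"):
    p=env.grab_frame(n);print(n,[(round(d["p"],2),np.round(d["at"],3)) for d in env.mark_of(p,"bar_2")])
E
```

```text
ledge xyz mm [ 18.2   0.7 108. ] yaw 116.54 down [ 0.  0. -1.] F along/across/z [-2.51  0.34  1.57] t 13.15 w 0.00015312620628332485
ledge xyz mm [ 26.2   0.8 108.1] yaw 116.54 down [ 0.001  0.001 -1.   ] F along/across/z [-0.68 -0.59  1.09] t 13.7333 w -0.00021596327662743315
top [(0.91, array([0.517, 0.348, 0.097])), (0.47, array([0.618, 0.329, 0.097]))]
scene [(0.85, array([0.511, 0.344, 0.1  ])), (0.59, array([0.569, 0.239, 0.101])), (0.47, array([0.621, 0.334, 0.098]))]
```

```bash

python3 -m pendant '[{"delta_pos":[0.18,0.09,0],"rot":[0,0,0],"claw":1},{"delta_pos":[0.18,0.09,0],"rot":[0,0,0],"claw":1},{"delta_pos":[0.18,0.09,0],"rot":[0,0,0],"claw":1},{"delta_pos":[0,0,0],"rot":[0,0,0],"claw":1},{"delta_pos":[0,0,0],"rot":[0,0,0],"claw":1},{"delta_pos":[0,0,0],"rot":[0,0,0],"claw":1},{"delta_pos":[0,0,0],"rot":[0,0,0],"claw":1},{"delta_pos":[0,0,0],"rot":[0,0,0],"claw":1}]' >/dev/null; python3 st.py
python3 - <<'E'
from cell import env
import numpy as np
for n in("top","scene"):
    p=env.grab_frame(n);print(n,[(round(d["p"],2),np.round(d["at"],3)) for d in env.mark_of(p,"bar_2")])
E
```

```text
ledge xyz mm [ 31.6   0.8 107.8] yaw 116.54 down [-0. -0. -1.] F along/across/z [-0.23  0.24  0.76] t 14.6 w 5.814103127006763e-05
top [(0.9, array([0.726, 0.385, 0.002])), (0.57, array([0.516, 0.345, 0.1  ]))]
scene [(0.71, array([0.566, 0.239, 0.101])), (0.63, array([0.513, 0.347, 0.102])), (0.5, array([0.729, 0.385, 0.005])), (0.41, array([0.459, 0.137, 0.003]))]
```

The bar is in the tray, at ledge x≈0.21. Now I'll lift away and confirm.

```bash

python3 -m pendant '[{"delta_pos":[-0.18,-0.09,1],"rot":[0,0,0],"claw":1},{"delta_pos":[0,0,2],"rot":[0,0,0],"claw":1},{"delta_pos":[0,0,2.5],"rot":[0,0,0],"claw":1},{"delta_pos":[0,0,2.5],"rot":[0,0,0],"claw":1},{"delta_pos":[0,0,2],"rot":[0,0,0],"claw":1},{"delta_pos":[0,0,0],"rot":[0,0,0],"claw":1},{"delta_pos":[0,0,0],"rot":[0,0,0],"claw":1},{"delta_pos":[0,0,0],"rot":[0,0,0],"claw":1}]' >/dev/null; python3 st.py
python3 - <<'E'
from cell import env
import numpy as np
for n in("scene","top"):
    p=env.grab_frame(n)
    for l in("bar_2","vial_a"):print(n,l,[(round(d["p"],2),np.round(d["at"],3)) for d in env.mark_of(p,l)])
E
```

```text
ledge xyz mm [ 29.3   0.8 207.7] yaw 116.54 down [-0. -0. -1.] F along/across/z [-0.38 -0.74 -0.6 ] t 15.4667 w 0.0002588676058603134
scene bar_2 [(0.77, array([0.728, 0.385, 0.007])), (0.67, array([0.569, 0.24 , 0.102])), (0.66, array([0.514, 0.346, 0.101]))]
scene vial_a [(0.75, array([0.459, 0.139, 0.002]))]
top bar_2 [(0.8, array([0.52 , 0.346, 0.101])), (0.72, array([0.726, 0.386, 0.002]))]
top vial_a [(0.58, array([ 0.489,  0.508, -0.002]))]
```

```bash
python3 -c "
from cell import env;print(env.finish_job())"
```

```text
the job is handed in; nothing more can be done
None
```

Bar_2 was the released bar and now lies in the tray; bar_1 (held, about 8 N at most) and bar_3 (never touched) are in place and both vials still stand; the job is handed in, but no verdict came back.

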